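# Pack the service kit tray

### The arm

A 6-joint arm with a two-finger parallel gripper is mounted at the origin on the work surface. World frame = base frame: x ahead of the robot, y to its left, z up, the work surface at z = 0. Lengths are in m, angles in rad, forces in N, time in s.
With the tool pointing down it reaches from about 0.375 to 0.925 m from the base axis. Payload 5.7 kg.
Tool frame: the origin (TCP) lies between the finger pads; the fingertips stand 14 mm ahead of it and the grasp point (between the pads) lies 5 mm behind it (ctrl.nose_length is the distance from the TCP to the fingertips, in m); z points along the fingers, y is the line along which they close (so a half turn about z gives the same grasp; the last joint's range is limited). The gripper opens to 85 mm and grips with 20 to 120 N. Pads are 22 mm wide; open, the fingers measure 114 mm over their backs; the gripper's body (76 mm by 85 mm) begins 54 mm behind the grasp point. The pads swing forward as they close: fully open they stand 13 mm farther back than shut.
Start: joints at [-1.398, 0.359, 1.51, -0, 1.272, -0.115], TCP at [0.17, -0.575, 0.245] pointing down, gripper open.
Joint ranges: [-2.97, 2.97], [-1.01, 2.36], [0.21, 2.38], [-0.96, 4.11], [0.2, 2.71], [-2.98, 2.98]. Speed limits (rad/s): [2.39, 2.39, 3.14, 3.14, 3.14, 3.14].

### API

Orientations are given as a rotation vector (axis times angle).
In Python, from rig import ctrl gives the robot as it stands. The module is installed in compiled form; this text tells all that it offers.
- The arm moves only by the shell command python3 -m creep 'ROWS' [FORCE]. ROWS is JSON, a list of rows, each a list of 3 entries, a list of its own where there are three numbers: the turn, a rotation vector about the world's x, y, z in rad, then the shift along the world's x, y, z in mm, then the opening, from 0 (shut) to 1 (fully open). In form: [[[ax, ay, az], [tx, ty, tz], fingers], ...]. A call has 1 to 10 rows; each row shifts and turns the commanded pose from where the row before left it; what a row does not reach is not made up. A row lasts 1/8 s, in which the tool goes at most 62.5 mm and 10.7 degrees, less where a joint would pass 70% of its speed; a pose out of reach is approached as far as the arm can. A call is refused whole if a number of a shift passes 62.5 or a number of a turn 0.188, either way. A call with a gripper value outside its range is refused whole. The fingers move at their own pace and stop on an object; FORCE is the grip in N (left out, the last holds). Time passes only in rows, so rows that do not move let the fingers close. It gives the time, the measured TCP pose, the force, the opening and the grip force at its end, in the units of the state.
- ctrl.state(): the state, without advancing time (a new reading comes with each control period).
- ctrl.get_image(name): name is "scene" or "top"; returns (picture, depth): 384x512x3 uint8, red, green, blue; 384x512 float32, m along the optical axis (not along the pixel's ray), 0 where there is no reading.
- ctrl.camera_params(name): a dict with "intrinsics" (3x3 intrinsics, pixels), "k1" (the pictures are not rectified: a ray, as slopes to the right and down, at radius r is drawn at 1 + k1 r^2 times it, then the intrinsics apply), "R" (3x3) and "t" (3): a world point X has camera coordinates R X + t. Camera axes: x right, y down, z forward; pixel columns grow to the right and rows downward; lengths in m; the calibration is good to about 2 mm. A picture is of the moment at which its call begins. camera_params takes no time and is no camera call.
- ctrl.hand_in(): hands the job in; it is judged then, once.
The state is a dict: "t": time; "q": joint angles; "qd": joint speeds; "effort": joint torques, N m; "eef_pos": TCP position; "tool_rot": TCP orientation; "contact_force": force on the tool from outside, world axes, zero at the start; "wrist_torque": the same for the moment, N m; "grip_width": finger opening in m; "grip_force": force on a finger pad.
Only numpy, scipy, OpenCV 4.12 (cv2) and the standard library are available. Lean on these libraries where they do the work, as an engineer would, in place of code of your own. Each camera call takes 0.05 s, during which the arm holds its last target. There are 200 camera calls.

### The job

Pack the kit into the shallow grey tray, each piece flat in its own pocket (long ones lengthwise): fold the multi-tool shut and lay it in the longest pocket, the small loupe upright in the square pocket next to it, the short screwdriver in the longer pocket of the other row and the short fuse box beside that. Leave the long screwdriver, the large loupe and the long fuse box where they are.

Things in the scene. Friction and masses are not known exactly. Their poses are not given: they have to be found in the camera images.
- kit_tray: Fixed shallow grey tray 190 (x) x 140 x 14 mm high, left or right; origin: centre of underside. Pocket floors 5 mm up; 4 mm walls and ribs (28 mm broad rib along the middle) rise 9 mm above them. Pocket centre, inner size (mm, tray frame): multi-tool (-28, 40), 126 x 52; loupe (65, 40), 52 x 52; screwdriver (-38, -40), 106 x 52; box (55, -40), 72 x 52.
- multitool: Loose steel folding tool, 0.2 kg, flat: two handles 106 x 15 x 20 mm high, an open V. Frame on the first handle (x -51 to 55, y -16 to -1 mm); origin: centre of underside when folded (106 x 32 x 20). Upright hinge pin at (-48, 0); the second handle mirrors the first when shut, swings out to +y. Pinching both across the V, 48 mm from the pin, shuts it.
- multitool_limb (a joint): Angle in rad between the multi-tool's two handles: 0 folded shut (stop), grows as it opens; starts at 0.35 to 0.6. A stiff pivot (about 0.04 N m of friction, no spring) keeps the angle it is left at.
- stubby_driver: Loose short screwdriver lying flat, 88 mm long over all: black flat-sided handle 50 x 26 x 24 mm and a steel blade 38 mm long, 7 mm thick, pointing to its +x. Origin: underside, at the middle of the overall length, so the handle's centre is at x = -19 mm.
- small_loupe: Loose black eye loupe standing upright, a round barrel 36 mm across and 30 mm high with a glass top; origin at the centre of its underside.
- short_box: Loose white closed fuse box, 54 (x) x 34 (y) x 24 mm high; origin at the centre of its underside.
- long_driver: Long screwdriver, not part of the kit: same handle (50 x 26 x 24 mm) as the short one, but 136 mm long over all; origin on the underside at the middle of its length, blade to +x (handle's centre at x = -43 mm).
- large_loupe: Large eye loupe, not part of the kit: 56 mm across, 30 mm high; origin at the centre of its underside.
- long_box: Long fuse box, not part of the kit: 84 (x) x 34 (y) x 24 mm high; origin at the centre of its underside.
Mind the look-alikes: they are no part of the job. What is shaped like the stubby_driver but red is not meant.

How it is judged:
At the end, for the whole second after the job is handed in: Multi-tool (within 0.10 rad of shut), short screwdriver, small loupe and short box rest flat on their own pockets' floors: within 12 x 14, 14 x 16, 12 x 12, 13 x 13 mm of the centres, under 10 mm up, tilt under 0.15 rad; long pieces within 0.35 rad of the tray axis; at rest (x of multitool in the frame of kit_tray between -0.04 and -0.016 m and y of multitool in the frame of kit_tray between 0.026 and 0.054 m and z of each of multitool, small_loupe, stubby_driver, short_box in the frame of kit_tray below 0.01 m and angle between each of multitool, small_loupe, stubby_driver, short_box's own z axis and vertical below 0.15 rad and linear speed of each of multitool, small_loupe, stubby_driver, short_box below 0.02 m/s and angle between the x axis of each of multitool, stubby_driver, short_box and the x axis of kit_tray, either way round below 0.35 rad and x of small_loupe in the frame of kit_tray between 0.053 and 0.077 m and y of small_loupe in the frame of kit_tray between 0.028 and 0.052 m and x of stubby_driver in the frame of kit_tray between -0.052 and -0.024 m and y of stubby_driver in the frame of kit_tray between -0.056 and -0.024 m and x of short_box in the frame of kit_tray between 0.042 and 0.068 m and y of short_box in the frame of kit_tray between -0.053 and -0.027 m and value of joint multitool_limb below 0.1 rad); the robot touches nothing.
It fails at once if the long screwdriver was moved by more than 30 mm (distance of long_driver from where it was at the start of the episode above 0.03 m).
It fails at once if the large loupe was moved by more than 30 mm (distance of large_loupe from where it was at the start of the episode above 0.03 m).
It fails at once if the long fuse box was moved by more than 30 mm (distance of long_box from where it was at the start of the episode above 0.03 m).
It also fails if it takes over 118 s, if anything falls off the work surface, if the arm or the gripper's body presses on something with over 40 N, if the wrist force passes 120 N, or if a joint passes its speed limit or range.

## Working session

There is one attempt and no reset: what is moved stays moved. The work goes in short steps, Python scripts to look and compute and a shell command to move; the robot and the scene stay as the last step left them, time stands still between calls to the robot, and variables do not carry over. Pictures are saved under pics/ and viewed, at most 14 in all, crops included, and the job is handed in when it is done.

```bash
mkdir -p pics
cat > h.py <<'E'
import numpy as np, cv2
from rig import ctrl
def grab(n,f=None):
    im,d=ctrl.get_image(n)
    if f: cv2.imwrite('pics/'+f,cv2.cvtColor(im,cv2.COLOR_RGB2BGR))
    return im,d
def rays(n,px):
    p=ctrl.camera_params(n);K=np.array(p['intrinsics']);px=np.atleast_2d(np.array(px,float))
    s=np.c_[(px[:,0]-K[0,2])/K[0,0],(px[:,1]-K[1,2])/K[1,1]];u=s.copy()
    for _ in range(20): u=s/(1+p['k1']*(u**2).sum(1,keepdims=True))
    return u,np.array(p['R']),np.array(p['t'])
def onplane(n,px,z):
    u,R,t=rays(n,px);c=-R.T@t;d=np.c_[u,np.ones(len(u))]@R
    return c+d*((z-c[2])/d[:,2])[:,None]
def depthpts(n,px,d):
    u,R,t=rays(n,px);px=np.atleast_2d(px).astype(int);z=d[px[:,1],px[:,0]]
    return (np.c_[u,np.ones(len(u))]*z[:,None]-t)@R
E
python3 - <<'E'
from h import *
grab('top','t0.png');grab('scene','s0.png')
for n in('top','scene'):
    p=ctrl.camera_params(n);print(n,p['intrinsics'],p['k1'],-np.array(p['R']).T@p['t'])
s=ctrl.state();print(s['eef_pos'],s['tool_rot'],s['grip_width'],ctrl.nose_length)
E
```

```text
top [[352.47286078   0.         256.8627049 ]
 [  0.         352.47286078 196.31095313]
 [  0.           0.           1.        ]] -0.10961192401582842 [ 0.4233369  -0.07118084  0.89413309]
scene [[495.62476987   0.         252.64946578]
 [  0.         495.62476987 193.40036871]
 [  0.           0.           1.        ]] -0.020350673839752132 [ 1.36788698 -0.74145788  1.00468531]
[ 0.17017569 -0.57473149  0.24452817] [-3.10744461e+00 -4.50217561e-01  1.17677892e-04] 0.08508524557881011 0.014
```

View pics/t0.png

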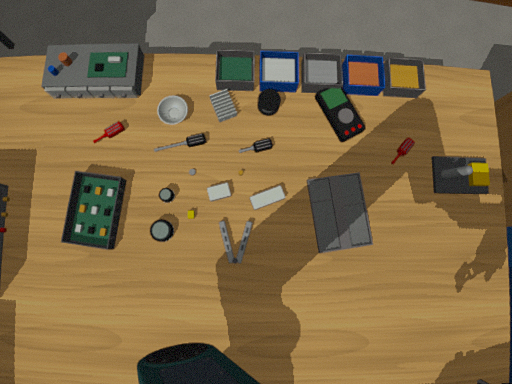

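View pics/s0.png

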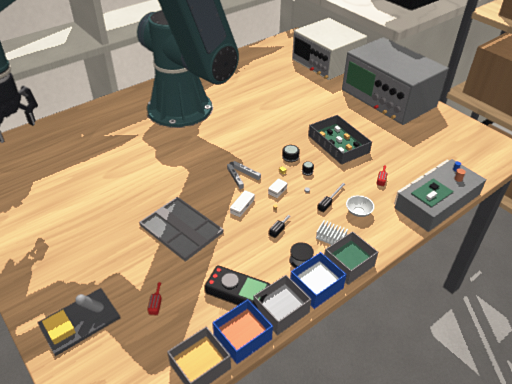

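The top view shows the tray at about (340,212), the V multi-tool at (236,240), and the short box at (219,191). The long box is at (267,197), the short driver at (257,146), the long driver at (182,142), the small loupe at (166,195) and the large loupe at (162,230).

Run:
```python
from h import *
im=cv2.imread('pics/t0.png');c=im[125:270,150:380]
cv2.imwrite('pics/c0.png',cv2.resize(c,None,fx=3.4,fy=3.4,interpolation=cv2.INTER_CUBIC))
print(onplane('top',[(340,212),(236,240),(219,191),(257,146),(166,195),(162,230)],0.02).round(3))
```

```text
[[ 0.513 -0.313  0.02 ]
 [ 0.44  -0.052  0.02 ]
 [ 0.561 -0.007  0.02 ]
 [ 0.68  -0.101  0.02 ]
 [ 0.549  0.126  0.02 ]
 [ 0.461  0.131  0.02 ]]
```

View pics/c0.png

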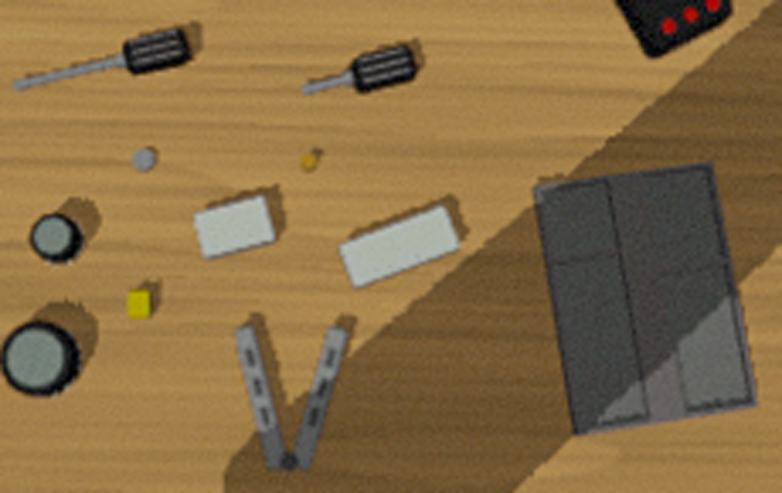

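```bash
cat >> h.py <<'E'
def cloud(n='top'):
    im,d=ctrl.get_image(n);v,u=np.mgrid[0:384,0:512]
    px=np.c_[u.ravel(),v.ravel()];P=depthpts(n,px,d).reshape(384,512,3);P[d<=0]=np.nan
    return im,d,P
ROI=dict(tray=(300,165,380,258,'t'),multi=(212,212,262,268,'g'),sbox=(200,176,236,206,'w'),lbox=(246,180,290,214,'w'),stub=(235,132,278,158,'k'),ldrv=(150,128,212,156,'k'),sl=(154,182,178,206,'k'),ll=(146,214,180,246,'k'))
def mask(im,k):
    h=cv2.cvtColor(im,cv2.COLOR_RGB2HSV).astype(int);S,V=h[...,1],h[...,2]
    return {'t':(S<50),'g':(S<60),'w':(S<60)&(V>120),'k':(S<80)|(V<45)}[k]
E
python3 - <<'E'
from h import *
im,d,P=cloud();np.savez('c.npz',im=im,P=P)
for n,(a,b,c,e,k) in ROI.items():
    m=mask(im,k)[b:e,a:c];Z=P[b:e,a:c,2];
    nl,L,st,ce=cv2.connectedComponentsWithStats(m.astype(np.uint8));i=1+st[1:,4].argmax();M=L==i
    px=np.argwhere(M)[:,::-1]+[a,b]
    z={'tray':.014,'multi':.02,'sl':.03,'ll':.03}.get(n,.024)
    W=onplane('top',px,z)[:,:2]*1000
    r=cv2.minAreaRect(W.astype(np.float32))
    print(n,len(px),'z med %.1f p90 %.1f bg %.1f'%tuple(1000*np.nanpercentile(q,p) for q,p in((Z[M],50),(Z[M],90),(Z[~M],50))),'rect',np.round(r[0]),np.round(r[1]),round(r[2],1),'mean',W.mean(0).round())
E
```

```text
tray 3923 z med 5.4 p90 14.0 bg -0.7 rect [ 514. -313.] [187. 141.] 9.1 mean [ 513. -313.]
multi 520 z med 19.1 p90 21.1 bg -0.7 rect [436. -49.] [101.  79.] 0.9 mean [436. -49.]
sbox 304 z med 23.3 p90 25.3 bg -0.6 rect [560.  -6.] [36. 54.] 17.1 mean [560.  -6.]
lbox 473 z med 23.3 p90 25.4 bg -0.5 rect [ 547. -127.] [35. 85.] 22.8 mean [ 547. -127.]
stub 224 z med 22.0 p90 25.1 bg -0.5 rect [677. -96.] [26. 86.] 17.0 mean [ 679. -105.]
ldrv 280 z med 21.6 p90 25.2 bg -0.2 rect [681.  98.] [ 27. 132.] 15.6 mean [686.  79.]
sl 168 z med 29.6 p90 31.7 bg -0.3 rect [548. 122.] [38. 35.] 46.9 mean [548. 122.]
ll 394 z med 29.5 p90 31.7 bg -0.5 rect [460. 129.] [51. 54.] 2.3 mean [460. 129.]
```

Run:
```python
from h import *
f=np.load('c.npz');im,P=f['im'],f['P']
def top(n,zlo,z,k=None):
    a,b,c,e,kk=ROI[n];m=mask(im,k or kk)[b:e,a:c]&(P[b:e,a:c,2]>zlo)
    return onplane('top',np.argwhere(m)[:,::-1]+[a,b],z)[:,:2]*1000
rect=lambda W:cv2.minAreaRect(W.astype(np.float32))
W=top('stub',.017,.024);print('stub handle',rect(W),len(W))
W=top('tray',.0105,.014);print('tray walls',rect(W),len(W))
W=top('sl',.02,.03);print('sl',cv2.minEnclosingCircle(W.astype(np.float32)),W.mean(0))
W=top('multi',.012,.02);print('multi',len(W))
x0=W[:,0].min();tip=W[W[:,0]>x0+70];ys=tip[:,1];mid=(ys.min()+ys.max())/2
L=W[(W[:,1]>mid)];R=W[W[:,1]<=mid];pins=[];D=[]
for H,s in((L,1),(R,-1)):
    r=rect(H);c=np.array(r[0]);B=cv2.boxPoints(r);e=[B[1]-B[0],B[2]-B[1]];d=max(e,key=np.linalg.norm);d=d/np.linalg.norm(d);d*=np.sign(d[0])
    lat=np.array([-d[1],d[0]]);pins.append(c-50*d-s*8.5*lat);D.append(d);print(c,r[1],np.degrees(np.arctan2(d[1],d[0])))
b=sum(D);b/=np.linalg.norm(b);p=sum(pins)/2
print('pins',pins,'bis',np.degrees(np.arctan2(b[1],b[0])),'grasp',p+48*b)
```

```text
stub handle ((678.1760864257812, -98.33064270019531), (24.966779708862305, 79.73922729492188), 15.757810592651367) 179
tray walls ((514.4655151367188, -313.47625732421875), (187.4091339111328, 140.34645080566406), 9.078946113586426) 1184
sl ((547.8754272460938, 123.58002471923828), 17.68216896057129) [548.2952469 123.2188683]
multi 497
[435.07577515 -28.09291077] (105.56080627441406, 15.415450096130371) 16.52965
[435.24938965 -69.95770264] (15.165882110595703, 105.43054962158203) -15.635464
pins [array([389.56049109, -50.46720409]), array([389.39047599, -48.29643917])] bis 0.44709265 grasp [437.47402632 -49.00726992]
```

```bash
python3 -m creep '[[[0,0,-0.09],[20,45,0],1],[[0,0,-0.09],[25,48,-12],1],[[0,0,-0.1],[28,48,-15],1],[[0,0,0],[28,48,-15],1],[[0,0,0],[28,48,-15],1],[[0,0,0],[28,48,-15],1],[[0,0,0],[28,48,-15],1],[[0,0,0],[28,48,-15],1],[[0,0,0],[28,48,-15],1],[[0,0,0],[20,48,-8],1]]' 30; python3 -m creep '[[[0,0,0],[6.5,49,0],1],[[0,0,0],[0,0,0],1],[[0,0,0],[0,0,0],1]]'; python3 -c "
from rig import ctrl
print(ctrl.state()['tool_rot'])"
```

```text
t: 1.4
eef_pos: [0.4322, -0.0966, 0.1196]
tool_rot: [-3.141, -0.012, -0.0]
contact_force: [1.1, 0.1, 0.2]
grip_width: 0.0858
grip_force: 0.0
t: 1.78
eef_pos: [0.4378, -0.0495, 0.1203]
tool_rot: [3.141, 0.014, 0.0]
contact_force: [0.5, -0.2, -0.4]
grip_width: 0.0856
grip_force: 0.0
[3.14122865e+00 1.41225607e-02 1.19902166e-04]
```

```bash
python3 -m creep '[[[0,0,0],[0,0,-40],1],[[0,0,0],[0,0,-36],1],[[0,0,0],[0,0,-20],1],[[0,0,0],[0,0,0],1],[[0,0,0],[0,0,0],0.5],[[0,0,0],[0,0,0],0.4],[[0,0,0],[0,0,0],0.3],[[0,0,0],[0,0,0],0.2],[[0,0,0],[0,0,0],0.2],[[0,0,0],[0,0,0],0.2]]' 30
python3 - <<'E'
from h import *
im,d=grab('scene');cv2.imwrite('pics/s1.png',cv2.cvtColor(cv2.resize(im[90:240,180:340],None,fx=4,fy=4),cv2.COLOR_RGB2BGR))
E
```

```text
t: 3.02
eef_pos: [0.4389, -0.0496, 0.0254]
tool_rot: [3.141, 0.013, 0.004]
contact_force: [-1.5, -0.7, 10.0]
grip_width: 0.031
grip_force: 29.0
```

View pics/s1.png

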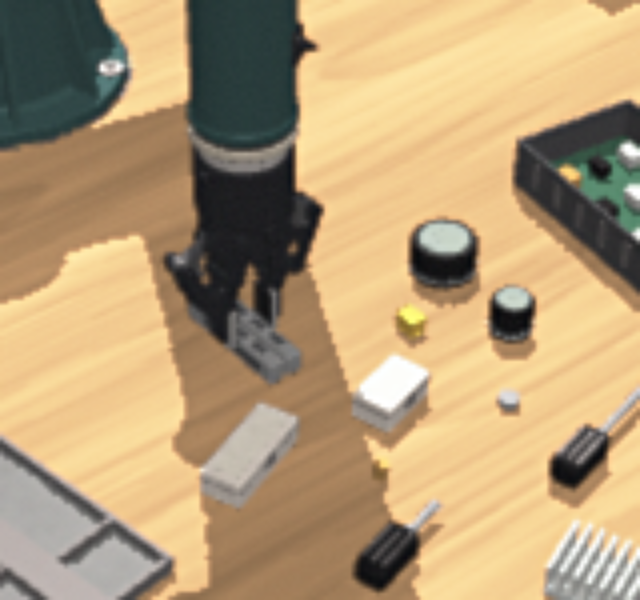

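Multi-tool is folded, with a width of 31 mm. Next I carry it to its pocket.

```bash
python3 -m creep '[[[0,0,0],[0,0,20],0.2],[[0,0,0],[0,0,40],0.2],[[0,0,0.05],[8,-45,0],0.2],[[0,0,0.05],[8,-45,0],0.2],[[0,0,0.05],[8,-45,0],0.2],[[0,0,0],[8,-45,0],0.2],[[0,0,0],[10,-49,0],0.2],[[0,0,0],[0,0,0],0.2],[[0,0,0],[0,0,0],0.2]]' 40; python3 -c "
from rig import ctrl
s=ctrl.state();print(s['tool_rot'],s['eef_pos'])"
```

```text
t: 4.2
eef_pos: [0.4789, -0.2775, 0.0839]
tool_rot: [-3.13, -0.247, 0.002]
contact_force: [0.2, 0.2, -2.2]
grip_width: 0.0303
grip_force: 41.9
[-3.13028705e+00 -2.46627195e-01  2.09376212e-03] [ 0.47887623 -0.27748872  0.08393403]
```

```bash
python3 -m creep '[[[0,0,0],[1,0,-30],0.2],[[0,0,0],[0,0,-15],0.2],[[0,0,0],[0,0,-8],0.2],[[0,0,0],[0,0,0],0.2],[[0,0,0],[0,0,0],0.2]]';  python3 -m creep '[[[0,0,0],[0,0,0],0.6],[[0,0,0],[0,0,0],0.6],[[0,0,0],[0,0,0],0.6],[[0,0,0],[0,0,30],0.6],[[0,0,0],[0,0,50],0.7],[[0,0,0],[0,50,20],0.8],[[0,0,0],[0,60,0],0.8],[[0,0,0],[0,60,0],0.8],[[0,0,0],[0,60,0],0.8]]' 30
python3 - <<'E'
from h import *
im,d,P=cloud();np.savez('c1.npz',im=im,P=P)
cv2.imwrite('pics/t1.png',cv2.cvtColor(cv2.resize(im[160:265,290:390],None,fx=5,fy=5,interpolation=cv2.INTER_CUBIC),cv2.COLOR_RGB2BGR))
M=(P[...,2]>.018)&(P[...,2]<.04);M[:160]=0;M[265:]=0;M[:,:295]=0;M[:,380:]=0
W=onplane('top',np.argwhere(M)[:,::-1],.025)[:,:2]*1000
print(cv2.minAreaRect(W.astype(np.float32)),len(W),np.median(P[M][:,2]))
E
```

```text
t: 4.82
eef_pos: [0.4811, -0.2782, 0.0316]
tool_rot: [3.131, 0.248, 0.001]
contact_force: [0.7, 0.0, -1.6]
grip_width: 0.0299
grip_force: 42.2
t: 5.95
eef_pos: [0.4808, -0.0467, 0.1316]
tool_rot: [3.132, 0.246, 0.002]
contact_force: [0.5, 0.2, -0.1]
grip_width: 0.0684
grip_force: 0.0
((469.18463134765625, -280.6449890136719), (125.38829040527344, 53.80317306518555), 23.580841064453125) 530 0.024009392926745133
```

View pics/t1.png

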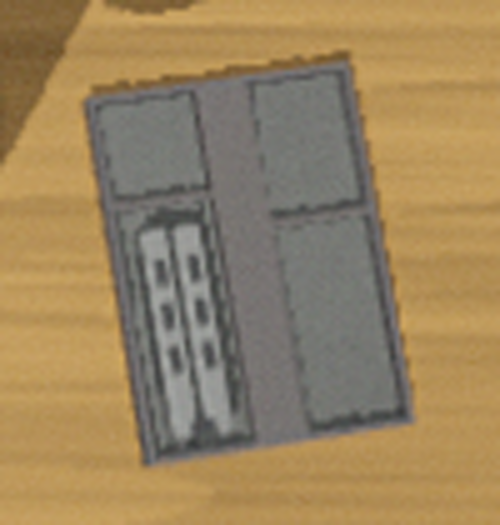

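The multi-tool lies shut in its pocket, on the left from (180,215) to (205,440). I'll check its angle and fit numerically.

Run:
```python
from h import *
f=np.load('c1.npz');P=f['P'];M=(P[...,2]>.020)&(P[...,2]<.032);M[:160]=0;M[265:]=0;M[:,:295]=0;M[:,345:]=0
M=cv2.morphologyEx(M.astype(np.uint8),cv2.MORPH_OPEN,np.ones((3,3)))>0
W=onplane('top',np.argwhere(M)[:,::-1],.025)[:,:2]*1000
th=np.radians(9.1);T=(W-[514,-313.3])@np.array([[np.cos(th),-np.sin(th)],[np.sin(th),np.cos(th)]])
print(cv2.minAreaRect(T.astype(np.float32)),len(T))
for a in range(-85,25,15):
    q=T[(T[:,0]>=a)&(T[:,0]<a+15),1];print(a,q.min(),q.max()) if len(q) else 0
```

```text
((-31.354263305664062, 41.7064208984375), (106.101806640625, 33.30302429199219), 0.3847552239894867) 495
-85 24.786217323190673 58.09072275437593
-70 25.16332671891892 57.67780973091747
-55 25.53292232335836 58.09347735919508
-40 25.462897841621736 57.67590907174175
-25 25.380517483129008 58.47874712674331
-10 26.597294043899616 57.634617011524604
5 25.619284398091377 57.599176160267234
20 26.82944495901178 55.038004907043586
```

```bash
python3 -m creep '[[[0,0,0.171],[8,4,0],0.8],[[0,0,0.171],[8,4,0],0.8],[[0,0,0.171],[8,4,0],0.8],[[0,0,0.171],[8,4,0],0.8],[[0,0,0.171],[8,4,-5],0.8],[[0,0,0.171],[8,4,-5],0.8],[[0,0,0.171],[8,4,-10],0.8],[[0,0,0.171],[8,4,-10],0.8],[[0,0,0.171],[8,4,-20],0.8],[[0,0,0.171],[7,5,-20],0.8]]'; python3 -m creep '[[[0,0,0],[0,0,0],0.8],[[0,0,0],[0,0,0],0.8]]'; python3 -c "
from rig import ctrl
import numpy as np
s=ctrl.state();r=s['tool_rot'];print(2*np.degrees(np.arctan2(r[1],r[0]))-90)"
```

```text
t: 7.25
eef_pos: [0.5603, -0.0075, 0.0609]
tool_rot: [1.861, 2.53, 0.0]
contact_force: [0.0, 0.8, 0.6]
grip_width: 0.0685
grip_force: 0.0
t: 7.5
eef_pos: [0.5597, -0.0076, 0.0617]
tool_rot: [-1.872, -2.523, 0.0]
contact_force: [0.5, 0.2, -0.1]
grip_width: 0.0682
grip_force: 0.0
-343.1709502888379
```

Yaw is 16.8°. Next I lower and grip.

```bash
python3 -m creep '[[[0,0,0],[0,1,-20],0.8],[[0,0,0],[0,0,-15],0.8],[[0,0,0],[0,0,0],0.8],[[0,0,0],[0,0,0],0.5],[[0,0,0],[0,0,0],0.3],[[0,0,0],[0,0,0],0.3],[[0,0,0],[0,0,0],0.3],[[0,0,0],[0,0,0],0.3]]' 30; python3 -m creep '[[[0,0,0],[0,0,20],0.3],[[0,0,0],[0,0,40],0.3],[[0,0,0],[0,0,0],0.3]]'
```

```text
t: 8.5
eef_pos: [0.5605, -0.0064, 0.027]
tool_rot: [1.868, 2.525, 0.001]
contact_force: [-0.4, -0.3, 6.3]
grip_width: 0.0331
grip_force: 30.8
t: 8.88
eef_pos: [0.5621, -0.0066, 0.0889]
tool_rot: [1.865, 2.522, 0.004]
contact_force: [0.2, -0.2, -1.1]
grip_width: 0.0331
grip_force: 30.1
```

```bash
python3 -m creep '[[[0,0,-0.171],[2,-34,0],0.3],[[0,0,-0.171],[2,-34,0],0.3],[[0,0,-0.171],[2,-34,0],0.3],[[0,0,-0.171],[2,-34,0],0.3],[[0,0,-0.171],[1,-34,0],0.3],[[0,0,-0.171],[1,-34,0],0.3],[[0,0,-0.171],[1,-34,0],0.3],[[0,0,-0.171],[1,-34,0],0.3],[[0,0,-0.171],[1,-33,0],0.3],[[0,0,-0.171],[1,-32,0],0.3]]'; python3 -m creep '[[[0,0,0],[0,0,0],0.3],[[0,0,0],[0,0,0],0.3]]'
```

```text
t: 10.12
eef_pos: [0.5731, -0.3439, 0.085]
tool_rot: [-3.131, -0.238, 0.002]
contact_force: [0.4, 0.8, -0.4]
grip_width: 0.0328
grip_force: 30.0
t: 10.38
eef_pos: [0.573, -0.3423, 0.0852]
tool_rot: [-3.13, -0.249, 0.002]
contact_force: [0.4, 0.1, -0.9]
grip_width: 0.0328
grip_force: 30.1
```

```bash
python3 -m creep '[[[0,0,0],[1,-1,-30],0.3],[[0,0,0],[0,0,-15],0.3],[[0,0,0],[0,0,-7],0.3],[[0,0,0],[0,0,0],0.3],[[0,0,0],[0,0,0],0.3]]';  python3 -m creep '[[[0,0,0],[0,0,0],0.6],[[0,0,0],[0,0,0],0.6],[[0,0,0],[0,0,0],0.6],[[0,0,0],[0,0,30],0.6],[[0,0,0],[0,0,35],0.7],[[0,0,0],[0,40,0],0.7],[[0,0,0],[0,40,0],0.7],[[0,0,0],[0,40,0],0.7]]' 30
```

```text
t: 11.0
eef_pos: [0.5753, -0.3445, 0.035]
tool_rot: [3.131, 0.248, 0.001]
contact_force: [-0.3, -0.6, -0.8]
grip_width: 0.0328
grip_force: 30.1
t: 12.0
eef_pos: [0.5747, -0.2233, 0.0996]
tool_rot: [3.132, 0.247, 0.001]
contact_force: [-0.3, 0.0, 0.4]
grip_width: 0.0594
grip_force: 0.0
```

```bash
python3 -m creep '[[[0,0,0.17],[11,11,0],0.7],[[0,0,0.17],[11,11,0],0.7],[[0,0,0.17],[11,11,0],0.7],[[0,0,0.17],[11,11,0],0.7],[[0,0,0.17],[11,11,0],0.7],[[0,0,0.17],[11,11,0],0.7],[[0,0,0.17],[11,11,0],0.7],[[0,0,0.17],[11,11,-10],0.7],[[0,0,0.17],[10,11,-10],0.7],[[0,0,0.17],[10,11,-18],0.7]]'; python3 -m creep '[[[0,0,0],[0,0,0],0.7],[[0,0,0],[0,0,0],0.7]]'
python3 - <<'E'
from h import *
im,d=grab('top');cv2.imwrite('pics/t2.png',cv2.cvtColor(cv2.resize(im[110:265,220:390],None,fx=4,fy=4,interpolation=cv2.INTER_CUBIC),cv2.COLOR_RGB2BGR))
E
```

```text
t: 13.25
eef_pos: [0.6838, -0.1141, 0.0616]
tool_rot: [1.873, 2.52, 0.001]
contact_force: [0.2, -0.8, -0.5]
grip_width: 0.0598
grip_force: 0.0
t: 13.5
eef_pos: [0.6826, -0.1146, 0.0616]
tool_rot: [-1.885, -2.513, 0.001]
contact_force: [0.8, -0.5, 0.3]
grip_width: 0.0599
grip_force: 0.0
```

View pics/t2.png

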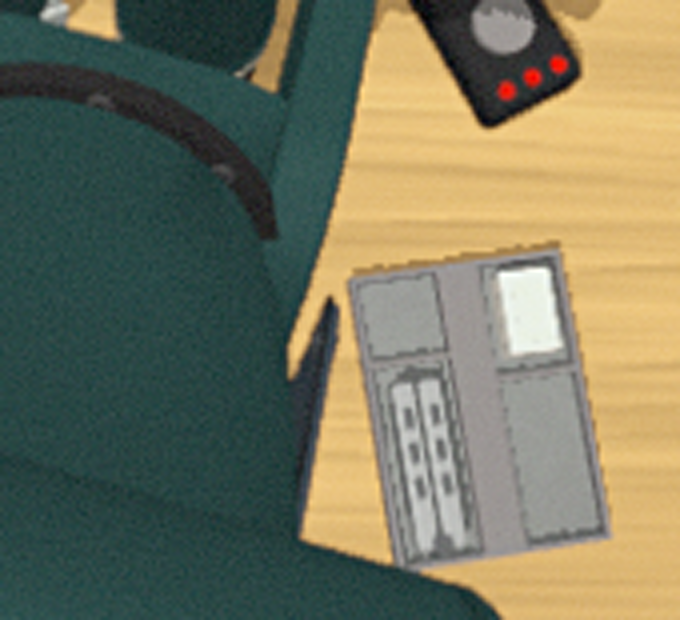

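The white box lies flat in its pocket at about (530,310), and the multi-tool is undisturbed. Next I grip the driver.

```bash
python3 -m creep '[[[0,0,0],[0,0,-20],0.7],[[0,0,0],[0,0,-15],0.7],[[0,0,0],[0,0,0],0.7],[[0,0,0],[0,0,0],0.4],[[0,0,0],[0,0,0],0.2],[[0,0,0],[0,0,0],0.2],[[0,0,0],[0,0,0],0.2],[[0,0,0],[0,0,0],0.2]]' 30; python3 -m creep '[[[0,0,0],[0,0,20],0.2],[[0,0,0],[0,0,40],0.2],[[0,0,0],[0,0,0],0.2]]'
```

```text
t: 14.55
eef_pos: [0.6833, -0.1144, 0.0269]
tool_rot: [1.88, 2.516, 0.001]
contact_force: [-0.6, 0.1, 4.7]
grip_width: 0.0251
grip_force: 30.1
t: 14.92
eef_pos: [0.6857, -0.115, 0.0909]
tool_rot: [1.877, 2.511, 0.004]
contact_force: [0.3, -0.4, -0.2]
grip_width: 0.0253
grip_force: 29.7
```

```bash
python3 -m creep '[[[0,0,-0.17],[-22,-25,0],0.2],[[0,0,-0.17],[-22,-25,0],0.2],[[0,0,-0.17],[-22,-25,0],0.2],[[0,0,-0.17],[-22,-25,0],0.2],[[0,0,-0.17],[-22,-25,0],0.2],[[0,0,-0.17],[-22,-25,0],0.2],[[0,0,-0.17],[-22,-25,0],0.2],[[0,0,-0.17],[-22,-25,0],0.2],[[0,0,-0.17],[-22,-25,0],0.2],[[0,0,-0.17],[-21,-22,0],0.2]]'; python3 -m creep '[[[0,0,0],[0,0,0],0.2],[[0,0,0],[0,0,0],0.2]]'
```

```text
t: 16.18
eef_pos: [0.4627, -0.3619, 0.0862]
tool_rot: [-3.132, -0.239, 0.001]
contact_force: [-0.1, -0.2, -0.0]
grip_width: 0.0248
grip_force: 29.7
t: 16.42
eef_pos: [0.4638, -0.3608, 0.0862]
tool_rot: [-3.131, -0.25, 0.0]
contact_force: [0.7, -0.3, -1.1]
grip_width: 0.0253
grip_force: 29.7
```

```bash
python3 -m creep '[[[0,0,0],[0,-1,-30],0.2],[[0,0,0],[0,0,-15],0.2],[[0,0,0],[0,0,-8],0.2],[[0,0,0],[0,0,0],0.2],[[0,0,0],[0,0,0],0.2]]';  python3 -m creep '[[[0,0,0],[0,0,0],0.5],[[0,0,0],[0,0,0],0.5],[[0,0,0],[0,0,0],0.5],[[0,0,0],[0,0,30],0.6],[[0,0,0],[0,0,45],0.7],[[0,0,0],[8,40,0],0.7],[[0,0,0],[8,50,0],0.7],[[0,0,0],[8,50,0],0.7],[[0,0,0],[8,50,0],0.7],[[0,0,0],[8,50,0],0.7]]'; python3 -m creep '[[[0,0,0],[10,50,0],0.7],[[0,0,0],[10,50,0],0.7],[[0,0,0],[8,50,0],0.7],[[0,0,0],[8,50,-10],0.75],[[0,0,0],[8,45,-20],0.75],[[0,0,0],[0,0,0],0.75],[[0,0,0],[0,0,0],0.75]]'
```

```text
t: 17.05
eef_pos: [0.4642, -0.3625, 0.0338]
tool_rot: [3.131, 0.248, 0.001]
contact_force: [0.4, 0.2, -1.2]
grip_width: 0.0249
grip_force: 29.7
t: 18.3
eef_pos: [0.504, -0.1209, 0.1085]
tool_rot: [3.132, 0.247, 0.001]
contact_force: [-0.1, -0.4, -1.7]
grip_width: 0.0599
grip_force: 0.0
t: 19.18
eef_pos: [0.5475, 0.1224, 0.0783]
tool_rot: [3.131, 0.249, -0.001]
contact_force: [0.2, 0.6, -0.4]
grip_width: 0.0637
grip_force: 0.0
```

```bash
python3 -m creep '[[[0,0,0],[0.5,1,-30],0.75],[[0,0,0],[0,0,-18],0.75],[[0,0,0],[0,0,0],0.75],[[0,0,0],[0,0,0],0.5],[[0,0,0],[0,0,0],0.3],[[0,0,0],[0,0,0],0.3],[[0,0,0],[0,0,0],0.3],[[0,0,0],[0,0,0],0.3]]' 30; python3 -m creep '[[[0,0,0],[0,0,20],0.3],[[0,0,0],[0,0,40],0.3],[[0,0,0],[3,-35,0],0.3],[[0,0,0],[3,-45,0],0.3],[[0,0,0],[3,-45,0],0.3],[[0,0,0],[3,-45,0],0.3],[[0,0,0],[3,-45,0],0.3],[[0,0,0],[3,-45,0],0.3],[[0,0,0],[3,-45,0],0.3],[[0,0,0],[3,-45,0],0.3]]';python3 -m creep '[[[0,0,0],[0,-36.5,0],0.3],[[0,0,0],[0,0,0],0.3],[[0,0,0],[0,0,0],0.3]]'
```

```text
t: 20.18
eef_pos: [0.5492, 0.1233, 0.0316]
tool_rot: [3.131, 0.248, 0.003]
contact_force: [-0.4, -3.2, 6.9]
grip_width: 0.034
grip_force: 29.7
t: 21.42
eef_pos: [0.5724, -0.2279, 0.0909]
tool_rot: [3.132, 0.247, 0.001]
contact_force: [0.1, 0.4, -0.5]
grip_width: 0.0339
grip_force: 30.1
t: 21.8
eef_pos: [0.572, -0.2623, 0.0904]
tool_rot: [-3.131, -0.247, 0.0]
contact_force: [0.3, 0.0, -0.2]
grip_width: 0.0341
grip_force: 30.2
```

```bash
python3 -m creep '[[[0,0,0],[0,-1,-30],0.3],[[0,0,0],[0,0,-15],0.3],[[0,0,0],[0,0,-8],0.3],[[0,0,0],[0,0,0],0.3],[[0,0,0],[0,0,0],0.3]]';  python3 -m creep '[[[0,0,0],[0,0,0],0.55],[[0,0,0],[0,0,0],0.55],[[0,0,0],[0,0,0],0.55],[[0,0,0],[0,0,30],0.6],[[0,0,0],[0,0,50],0.7],[[0,0,0],[0,50,20],0.7],[[0,0,0],[0,60,0],0.7],[[0,0,0],[0,60,0],0.7],[[0,0,0],[0,60,0],0.7],[[0,0,0],[0,0,0],0.7]]'
python3 - <<'E'
from h import *
im,d,P=cloud()
cv2.imwrite('pics/t3.png',cv2.cvtColor(cv2.resize(im[110:265,220:390],None,fx=4,fy=4,interpolation=cv2.INTER_CUBIC),cv2.COLOR_RGB2BGR))
th=np.radians(9.1);R=np.array([[np.cos(th),-np.sin(th)],[np.sin(th),np.cos(th)]])
v,u=np.mgrid[0:384,0:512]
for n,(cx,cy),(w,h),z in(('multi',(-28,40),(126,52),.025),('sl',(65,40),(52,52),.035),('drv',(-38,-40),(106,52),.029),('box',(55,-40),(72,52),.029)):
    G=onplane('top',np.c_[u.ravel(),v.ravel()],z)[:,:2]*1000;T=(G-[514,-313.3])@R
    M=(abs(T[:,0]-cx)<w/2+3)&(abs(T[:,1]-cy)<h/2+3);Z=P[...,2].ravel()
    for zl in(.012,z-.006):
        Q=T[M&(Z>zl)];
        if zl<.02: Q=T[M&(Z>zl)&(abs(T[:,0]-cx)<w/2-4)&(abs(T[:,1]-cy)<h/2-4)]
        r=cv2.minAreaRect(Q.astype(np.float32));print(n,zl,len(Q),np.round(r[0],1),np.round(r[1],1),round(r[2],1),'ztop',np.percentile(Z[M],[80,95]).round(4))
E
```

```text
t: 22.42
eef_pos: [0.5727, -0.2637, 0.0377]
tool_rot: [3.131, 0.248, 0.001]
contact_force: [0.7, 0.4, 0.2]
grip_width: 0.0338
grip_force: 30.6
t: 23.68
eef_pos: [0.5715, -0.0298, 0.1373]
tool_rot: [-3.13, -0.255, 0.001]
contact_force: [0.7, 0.3, 0.3]
grip_width: 0.0599
grip_force: 0.0
multi 0.012 568 [-31.3  42.7] [106.2  35.1] 0.6 ztop [nan nan]
multi 0.019000000000000003 522 [-31.3  42.1] [106.2  33.9] 0.6 ztop [nan nan]
sl 0.012 187 [64.4 40. ] [43.6 35.9] 88.0 ztop [nan nan]
sl 0.029000000000000005 155 [65.4 42.3] [33.6 34.6] 18.0 ztop [nan nan]
drv 0.012 268 [-37.3 -41.1] [88.2 41.5] 0.0 ztop [nan nan]
drv 0.023 187 [-41.8 -36.8] [79.1 26.4] 1.2 ztop [nan nan]
box 0.012 312 [ 56.1 -39.7] [57.3 43.3] 0.6 ztop [nan nan]
box 0.023 269 [ 55.7 -38. ] [54.6 34.2] 0.3 ztop [nan nan]
```

View pics/t3.png

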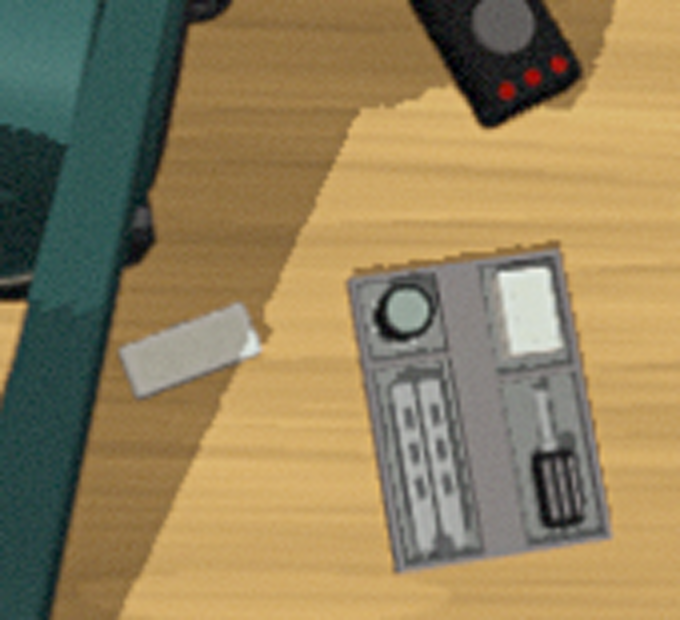

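All four pieces lie centred in their pockets: loupe (407,310), box (530,310), multi-tool (428,460), driver (555,470). Handing in.

```bash
python3 -c "
from rig import ctrl
print(ctrl.hand_in())"
```

```text
the job is handed in; nothing more can be done
None
```

I packed all four kit pieces flat in their own pockets, with the multi-tool shut and each piece measured within tolerance of its pocket centre, left the three look-alikes alone, and handed the job in at about 24 s; the hand-in returned no verdict.

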